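# Seat the notched reel table on its drive pin

### The job

The black reel table is sitting high on its spindle because its rim notch is not over the brass drive pin. With a fingertip, push its orange lug round, either way, until the notch meets the pin, then press the disc down until it is fully home. Only touch and push: do not grip the lug, do not pull the disc up, do not force it down on the pin, and leave the loose parts around it where they are.

Things in the scene. Friction and masses are not known exactly. Their poses are not given: they have to be found in the camera images.
- plate: Fixed aluminium transport plate, 200 x 200 mm, top face 40 mm above the table, on a dark steel skirt. It cannot move. Origin on the spindle axis, at table level, mid-plate; z up; +x towards the drive pin. A steel spindle, 8 mm in diameter, rises from its middle to 72 mm above the table.
- pin (a point): Tip of the fixed upright brass drive pin: 10 mm in diameter, domed, 54 mm from the spindle axis, tip 50.5 mm above the table. When the notch is elsewhere only the pin's outer edge peeps out past the disc's rim; a red radial stripe, 30 x 12 mm, is painted on the plate just outside it, on the same radius.
- disc: Black plastic reel table, a disc 112 mm in diameter, 8 mm thick, on the spindle. Origin: centre of its underside; +x towards its notch. Turns without limit either way and stays at any angle (drag about 1 N at the lug). Raised, as at the start, its top face is 59 mm above the table; fully home 52 mm. A white line on top runs radially to the notch; a steel disc 30 mm across marks its centre.
- notch (a point): Middle of the disc's only notch, at top-face level, 54 mm from the axis, as the pin. Notch: 15 mm wide, 10.5 mm deep radially, straight sides. When it is straight above pin (play 2.5 mm either side; the dome leads in a little more) the disc can go down; elsewhere it stops on the pin after 0.5 mm.
- lug (a point): Centre of the top face of the orange lug, a block fixed upright on the disc's top face directly opposite the notch: 20 mm long radially (27 to 47 mm from the axis), 10 mm thick across, 12 mm high. Push it sideways, along the circle, by one of its two flat flanks. (The rules call its two halves, split along the radius, disc_c24 and disc_c25.)
- press (a joint): How far the disc has gone down its spindle from its start, m: 0 raised, 0.007 fully home, negative if pulled up. It grips the spindle: about 4 N moves it down, pressed anywhere on its top without tilting, and it stays where it is left.
- canister: Bystander, loose: tinned canister with ribbed screw top, 63 mm in diameter, 60 mm high. Origin at the centre of its underside.
- eject_button: Bystander, loose: grey plastic eject button cap, 16 x 26 x 20 mm. Origin at the centre of its underside.
- spring_bracket: Bystander, loose: steel angle bracket with a dark steel leaf spring, 55 x 18 x 28 mm. Origin at the centre of its underside.
- roller_arm: Bystander, loose: chrome pressure roller arm with a black rubber roller, 79 x 24 x 26 mm. Origin at the middle of its underside, between roller and pivot.

How it is judged (in metres and radians):
At the end, for the whole second after the job is handed in: The disc is down at least 5.8 of its 7 mm, its notch within 4.5 mm of straight over the pin, it is not turning, and no loose part is more than 12 mm from where it began (value of joint press above 0.0058 m and horizontal distance between notch and pin below 0.0045 m and angular speed of disc below 0.05 rad/s and distance of each of canister, eject_button, spring_bracket, roller_arm from where it was at the start of the episode below 0.012 m); the robot touches nothing.
It fails at once if a loose part was moved, lifted or carried more than 12 mm (distance of any of canister, eject_button, spring_bracket, roller_arm from where it was at the start of the episode above 0.012 m).
It fails at once if the lug was gripped: both halves were loaded by the fingers at once with more than 4 N each (contact force between the fingers and disc_c24 above 4 N and contact force between the fingers and disc_c25 above 4 N).
It fails at once if the disc was pulled up its spindle by more than 3 mm (value of joint press below -0.003 m).
It fails at once if the disc was forced: more than 50 N from the robot (contact force between any of the fingers, the arm and disc above 50 N).
It also fails if it takes over 51 s, if anything falls off the work surface, if the arm or the gripper's body presses on something with over 40 N, if the wrist force passes 120 N, or if a joint passes its speed limit or range.

### The arm

A 6-joint arm with a two-finger parallel gripper is mounted at the origin on the work surface. World frame = base frame: x ahead of the robot, y to its left, z up, the work surface at z = 0. Lengths are in mm, angles in rad, forces in N, time in s.
With the tool pointing down it reaches from about 275 to 825 mm from the base axis. Payload 5.2 kg.
Tool frame: the origin (TCP) lies on the mounting face of the last link; the fingertips stand 186 mm ahead of it and the grasp point (between the pads) lies 167 mm ahead of it; z points along the fingers, x is the direction in which the jaws open and shut, and the axes are right-handed (so a half turn about z gives the same grasp; the last joint's range is limited). The gripper opens to 93 mm and grips with 3 to 60 N. Pads are 15 mm wide; open, the fingers measure 128 mm over their backs; the gripper's body (75 mm by 188 mm) begins 65 mm behind the grasp point.
Start: joints at [-1.38, 0.259, 1.535, -0, 1.348, -0.203], TCP at [211.056, -507.899, 404.753] pointing down, gripper open.
Joint ranges: [-3.14, 3.14], [-0.91, 2.08], [0.19, 2.58], [-1.22, 4.36], [0.22, 2.71], [-3.12, 3.12]. Speed limits (rad/s): [2.57, 2.57, 3.14, 3.14, 3.14, 3.14].

### API

Orientations are given as a unit quaternion [x, y, z, w].
In Python, from station import telemetry, grab_frame, calibration, r gives the robot as it stands.
- The arm moves only by the tool move_arm, never from a script. Its argument "series" is one flat list of numbers, 7 for each row, row after row: the turn, a rotation vector about the world's x, y, z in units of 8 degrees (1.0 is 8 degrees), then the shift along the world's x, y, z in units of 50 mm (1.0 is 50 mm), then the opening, from 0 (shut) to 1 (fully open). In form: [rx, ry, rz, tx, ty, tz, gripper, rx, ry, rz, tx, ty, tz, gripper, ...]. A call has 1 to 10 rows; each row shifts and turns the commanded pose from where the row before left it; what a row does not reach is not made up. A row lasts 1/10 s, in which the tool goes at most 50 mm and 8.59 degrees, less where a joint would pass 70% of its speed; a pose out of reach is approached as far as the arm can. A call is refused whole if a number of a shift passes 1 or a number of a turn 1, either way. A call with a gripper value outside its range is refused whole. The fingers move at their own pace and stop on an object; "force" is the grip in N (left out, the last holds). Time passes only in rows, so rows that do not move let the fingers close. It gives the time, the measured TCP pose, the force and the opening at its end, in the units of the state.
- telemetry.get_obs(): the state, without advancing time (a new reading comes with each control period).
- grab_frame(name): name is "side" or "top"; returns (picture, depth): 480x640x3 uint8, red, green, blue; 480x640 float32, mm along the optical axis (not along the pixel's ray), 0 where there is no reading.
- calibration(name): a dict with "fx", "fy", "cx", "cy" (pixels), "k1" (the pictures are not rectified: a ray, as slopes to the right and down, at radius r is drawn at 1 + k1 r^2 times it, then the intrinsics apply), "R" (3x3) and "t" (3): a world point X has camera coordinates R X + t. Camera axes: x right, y down, z forward; pixel columns grow to the right and rows downward; lengths in mm; the calibration is good to about 2 mm. A picture is of the moment at which its call begins. calibration takes no time and is no camera call.
- r.job_done(): hands the job in, once; it reports no verdict.
The state is a dict: "clock": time; "q": joint angles; "dq": joint speeds; "joint_torque": joint torques, N m; "tool_pos": TCP position; "ee_rot": TCP orientation; "ft_force": force on the tool from outside, world axes, zero at the start; "wrist_torque": the same for the moment, N m; "gripper_width": opening from 0.0 (shut) to 1.0 (fully open).
Only numpy, scipy, OpenCV 4.12 (cv2) and the standard library are available. Lean on these libraries where they do the work, as an engineer would, in place of code of your own. Each camera call takes 0.05 s, during which the arm holds its last target. There are 200 camera calls.

## Working session

There is one attempt and no reset: what is moved stays moved. The work goes in short steps, Python scripts to look and compute and a tool call to move; the robot and the scene stay as the last step left them, time stands still between calls to the robot, and variables do not carry over. Pictures are saved under pics/ and viewed, about 8 in all and at most 12, crops included, and the job is handed in when it is done.

Besides the shell and the picture viewer there is one more tool, called after "Call:" in YAML: its name, and indented under it one key for each argument. move_arm: Moves the arm, as the interface text tells. Its arguments: {"type":"object","properties":{"series":{"type":"array","items":{"type":"number"}},"force":{"type":"number"}},"required":["series"]}

```bash
mkdir -p pics; cat > h.py <<'E'
import numpy as np, cv2
from station import telemetry, grab_frame, calibration, r
def ray(c,uv):
    x=np.array([(uv[0]-c['cx'])/c['fx'],(uv[1]-c['cy'])/c['fy']]); s=x.copy()
    for _ in range(20): s=x/(1+c['k1']*(s@s))
    return np.array([s[0],s[1],1.])
def at_z(n,uv,z):
    c=calibration(n);R=np.array(c['R']);t=np.array(c['t']);d=R.T@ray(c,uv);o=-R.T@t
    return o+d*(z-o[2])/d[2]
def by_d(n,uv,depth):
    c=calibration(n);R=np.array(c['R']);t=np.array(c['t'])
    return R.T@(ray(c,uv)*depth[int(uv[1]),int(uv[0])]-t)
def proj(n,X):
    c=calibration(n);p=np.array(c['R'])@X+np.array(c['t']);s=p[:2]/p[2];s=s*(1+c['k1']*(s@s))
    return s[0]*c['fx']+c['cx'],s[1]*c['fy']+c['cy']
E
python3 - <<'E'
from h import *
for n in('top','side'):
    p,d=grab_frame(n); cv2.imwrite(f'pics/{n}0.png',p[:,:,::-1]); np.save(f'{n}0.npy',d)
    c=calibration(n); print(n,c['fx'],-np.array(c['R']).T@np.array(c['t']))
print(telemetry.get_obs())
E
```

```text
top 478.9403335622621 [423.15690819  34.03566389 810.02960514]
side 498.0758618500705 [ 362.48704581 -349.35240779  608.94870151]
{'clock': 0.1, 'q': array([-1.37981005e+00,  2.59252891e-01,  1.53595085e+00, -4.18856365e-06,
        1.34798641e+00, -2.02830407e-01]), 'dq': array([ 0.00091315, -0.00267817, -0.00369457,  0.00113232,  0.00062102,
        0.00145566]), 'joint_torque': array([ 1.24403236e-03, -4.38212943e+01, -2.84645963e+01,  7.19811721e-02,
        3.63373803e-02, -4.94937024e-05]), 'tool_pos': array([ 211.01313126, -507.70940611,  404.01901732]), 'ee_rot': array([ 8.31779928e-01, -5.55104957e-01, -5.62897329e-04, -5.66698875e-04]), 'ft_force': array([ 0.37102178,  0.11848785, -0.53427738]), 'wrist_torque': array([0.02253822, 0.03025159, 0.00729321]), 'gripper_width': 0.9998121382369273}
```

View pics/top0.png

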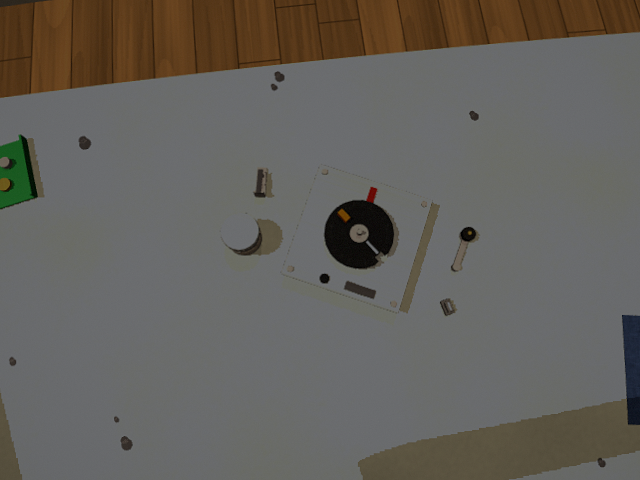

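View pics/side0.png

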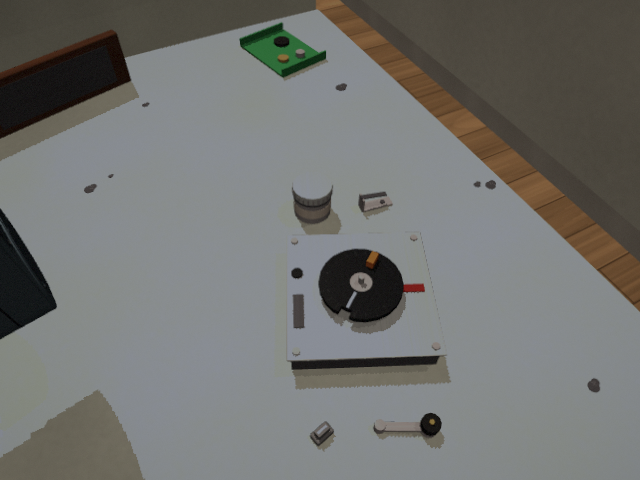

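The top picture shows the disc centred near (359,233), the red stripe at (371,195), the orange lug at (344,215) and the notch at (381,259). The side picture agrees. I'll enlarge the top view next to read these off more closely.

```bash
python3 - <<'E'
from h import *
p=cv2.imread('pics/top0.png'); q=cv2.imread('pics/side0.png')
a=cv2.resize(p[160:320,280:440],(640,640),interpolation=cv2.INTER_CUBIC)[:600]
b=a
cv2.imwrite('pics/crop0.png',np.clip(a*1.6,0,255).astype('uint8'))
for n,im in(('top',p),('side',q)):
    hsv=cv2.cvtColor(im,cv2.COLOR_BGR2HSV)
    for nm,lo,hi,z in(('red',(0,180,110),(5,255,255),40),('orange',(9,180,90),(18,255,255),71)):
        m=cv2.inRange(hsv,lo,hi); 
        x0,x1,y0,y1=(280,440,160,320) if n=='top' else (285,445,225,370)
        k=np.zeros_like(m);k[y0:y1,x0:x1]=m[y0:y1,x0:x1]
        ys,xs=np.nonzero(k); uv=(xs.mean(),ys.mean()); print(n,nm,len(xs),np.round(uv,1),np.round(at_z(n,uv,z),1))
print(at_z('top',(359,233),59),at_z('side',(361,284),59))
d=np.load('top0.npy')
for uv in((345,240),(300,230),(240,225),(260,180),(467,235),(448,307)): print(uv,np.round(by_d('top',uv,d),1))
E
```

```text
top red 0 [nan nan] [nan nan nan]
top orange 62 [343.5 214.8] [621.3 -29.5  71. ]
side red 115 [413.3 287.5] [657.6 -82.1  40. ]
side orange 30 [371.8 258.6] [618.3 -32.3  71. ]
[591.46725681 -51.47060289  59.        ] [589.21817682 -54.33718356  59.        ]
(345, 240) [582.3 -27.4  60.7]
(300, 230) [612.3  42.6  38.9]
(240, 225) [626.4 137.8  60.9]
(260, 180) [711.9 101.9  25.7]
(467, 235) [ 574.7 -236.7   24.3]
(448, 307) [ 459.2 -184.8   20.9]<stdin>:12: RuntimeWarning: Mean of empty slice.
  ret = ret.dtype.type(ret / rcount)
```

View pics/crop0.png

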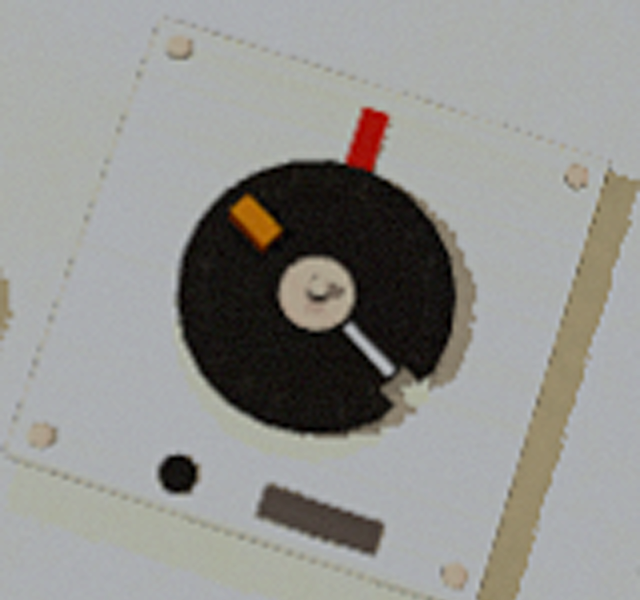

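The crop shows the steel centre at (317,293), the stripe centre at (367,139), the lug at (254,222), the notch at about (403,384), and the screws at (180,47), (576,176), (455,575) and (41,435).

```bash
python3 - <<'E'
from h import *
T=lambda u,z: at_z('top',(u[0]/4+280,u[1]/4+160),z)[:2]
s=[T(u,41) for u in((180,47),(576,176),(455,575),(41,435))]
c=np.mean(s,0); e=(s[0]+s[1]-s[2]-s[3]); print('plate c',c,'dir',np.degrees(np.arctan2(e[1],e[0])),[np.linalg.norm(s[i]-s[i-1]) for i in range(4)])
C=T((317,293),59);print('disc c',C)
for nm,u,z in(('stripe',(367,139),40),('lug',(253,221),71),('notch',(403,384),59),('lineend',(389,374),59),('linestart',(346,326),59)):
    v=T(u,z)-C;print(nm,T(u,z),np.hypot(*v),np.degrees(np.arctan2(v[1],v[0])))
S=lambda u,z: at_z('side',u,z)[:2]
C2=S((361,282.5),59)
for nm,u,z in(('stripe',(413.5,287.5),40),('lug',(372,257.5),71),('notch',(345,312),59)):
    v=S(u,z)-C2;print('side',nm,S(u,z),np.hypot(*v),np.degrees(np.arctan2(v[1],v[0])))
# canister etc
d=np.load('top0.npy')
m=np.array([by_d('top',(x,y),d) for y in range(150,330) for x in range(200,500)])
print('max z near plate',m[(abs(m[:,0]-591)<100)&(abs(m[:,1]+52)<100)][:,2].max())
for box in((215,200,268,260),(252,160,272,200),(450,220,480,275),(438,295,460,318)):
    q=np.array([by_d('top',(x,y),d) for y in range(box[1],box[3]) for x in range(box[0],box[2])]);q=q[q[:,2]>8];print(q.min(0).round(),q.max(0).round())
E
```

```text
plate c [590.8854289  -51.76147166] dir -25.42709688950483 [np.float64(175.96934129510473), np.float64(175.21284748364226), np.float64(175.53995283943925), np.float64(175.75290703488074)]
disc c [591.01065242 -51.81559788]
stripe [658.76415548 -83.80503641] 74.92570556285229 -25.274077271892825
lug [620.57225668 -28.98919874] 37.348801105830766 37.67401864941709
notch [550.10222786 -80.934191  ] 50.21346100365709 -144.55676070996174
lineend [554.76989689 -75.95375832] 43.54357761185783 -146.33439461241827
linestart [576.18471758 -61.5646907 ] 17.744101971190876 -146.67227247891012
side stripe [657.85777709 -82.2973604 ] 73.79074048366704 -23.99717335993632
side lug [619.49839723 -30.83468675] 36.1152065031348 36.44170968061038
side notch [549.22574664 -81.58844467] 50.57265001621816 -144.592532246215Traceback (most recent call last):
  File "<stdin>", line 14, in <module>
  File "h.py", line 11, in by_d
    c=calibration(n);R=np.array(c['R']);t=np.array(c['t'])
ValueError: time passes only in moves, steps and waits
```

Call:
move_arm:
  series: [0,0,-0.482,0.422,0.459,0,0,0,0,-0.482,0.422,0.459,0,0,0,0,-0.482,0.422,0.459,0,0,0,0,-0.482,0.422,0.459,0,0,0,0,-0.482,0.422,0.459,0,0,0,0,-0.482,0.422,0.459,0,0,0,0,-0.482,0.422,0.459,0,0,0,0,-0.482,0.422,0.459,0,0,0,0,-0.482,0.422,0.459,0,0,0,0,-0.482,0.422,0.459,0,0]
  force: 10

```text
clock: 1.1
tool_pos: [422.7, -277.2, 404.4]
ee_rot: [-0.601, 0.799, 0.0, -0.0]
ft_force: [-0.1, 0.8, 0.3]
gripper_width: 0.189
```

Call:
move_arm:
  series: [0,0,-0.482,0.422,0.459,-0.2,0,0,0,-0.482,0.422,0.459,-0.2,0,0,0,-0.482,0.422,0.459,-0.2,0,0,0,-0.482,0.422,0.459,-0.2,0,0,0,-0.482,0.422,0.459,-0.2,0,0,0,-0.482,0.422,0.459,-0.2,0,0,0,-0.482,0.422,0.459,-0.2,0,0,0,-0.482,0.422,0.459,-0.2,0,0,0,-0.482,0.422,0.459,-0.2,0,0,0,0,0,0,-0.2,0]

```text
clock: 2.1
tool_pos: [613.6, -69.1, 303.6]
ee_rot: [-0.337, 0.941, 0.0, 0.0]
ft_force: [-0.1, -0.4, -0.0]
gripper_width: 0.008
```

Call:
move_arm:
  series: [0,0,-0.48,0.4,0.41,-0.3,0,0,0,0,0,0,-0.3,0,0,0,0,0,0,0,0]

```text
clock: 2.4
tool_pos: [630.9, -51.1, 271.8]
ee_rot: [-0.305, 0.952, 0.001, -0.003]
ft_force: [0.7, -1.2, 0.1]
gripper_width: 0.003
```

```bash
python3 - <<'E'
from h import *
o=telemetry.get_obs();print(o['tool_pos'],o['ee_rot'],o['ft_force'])
p,d=grab_frame('side'); cv2.imwrite('pics/side1.png',p[:,:,::-1])
a=cv2.resize(p[180:330,270:470,::-1],(800,600),interpolation=cv2.INTER_CUBIC)
t=o['tool_pos']-[0,0,186]; 
print('tip px',[(4*(u-270),4*(v-180)) for u,v in [proj('side',t)]])
cv2.imwrite('pics/s1.png',np.clip(a*1.6,0,255).astype('uint8'))
E
```

```text
[630.86463204 -51.11232111 271.78030035] [-0.30528175  0.95225769  0.00139103 -0.00252965] [ 0.71787261 -1.21069979  0.08085029]
tip px [(np.float64(474.31823188288695), np.float64(314.26048446624077))]
```

View pics/s1.png

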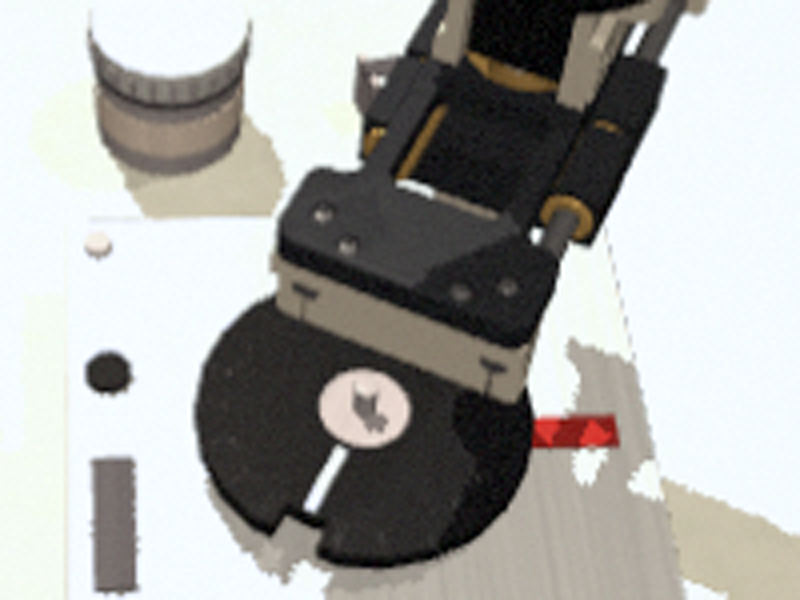

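The side crop shows a wide beige bar across the disc from (275,260) to (525,390). The predicted tip centre is (474,314), so I'll use depth to find what the bar is.

```bash
python3 - <<'E'
from h import *
p,d=grab_frame('side')
for u in((290,300),(300,280),(400,340),(510,390),(500,375),(350,230),(330,190),(470,270),(545,270),(480,390)):
    print(u,np.round(by_d('side',(u[0]/4+270,u[1]/4+180),d),1))
p,d2=grab_frame('top'); np.save('top1.npy',d2)
a=cv2.resize(p[150:300,270:470,::-1],(800,600),interpolation=cv2.INTER_CUBIC)
cv2.imwrite('pics/t1.png',np.clip(a*1.6,0,255).astype('uint8'))
E
```

```text
(290, 300) [542.3 -75.7 176.6]
(300, 280) [543.6 -77.7 187. ]
(400, 340) [ 561.1 -101.9  178.2]
(510, 390) [ 579.3 -127.9  176.2]
(500, 375) [ 577.1 -125.3  181.2]
(350, 230) [551.7 -86.5 213.4]
(330, 190) [553.8 -72.8 213.6]
(470, 270) [ 571.7 -112.   214. ]
(545, 270) [ 588.  -121.3  214.9]
(480, 390) [628.9 -63.6  59.4]
```

View pics/t1.png

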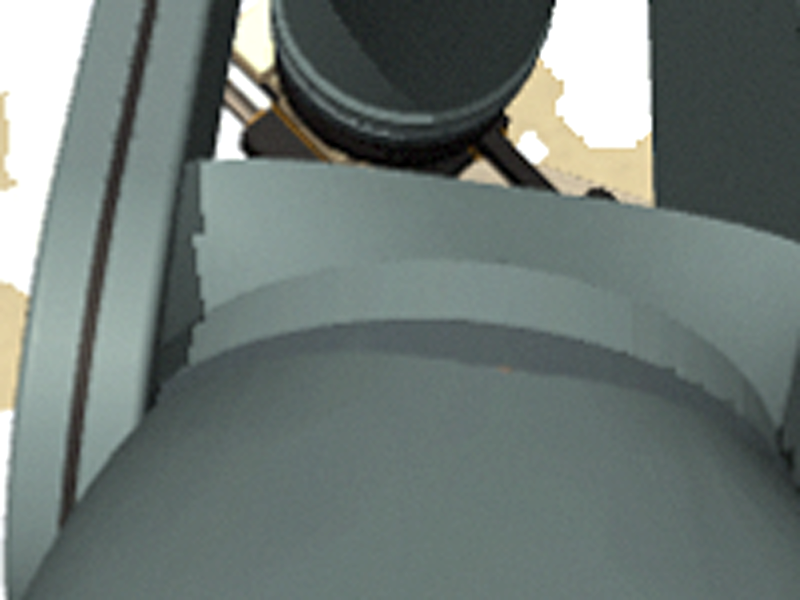

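The beige bar is the gripper body, at z of about 176, which fits the given geometry. It hides the fingertip. The white line and notch stay visible from the side, so I can track the disc angle by them. Next I lower the tip to about z 63 beside the lug.

Call:
move_arm:
  series: [0,0,0,0.05,0.04,-0.23,0,0,0,0,0,0,-0.22,0,0,0,0,0,0,0,0,0,0,0,0,0,0,0]

```text
clock: 2.95
tool_pos: [634.2, -49.4, 251.6]
ee_rot: [-0.304, 0.953, 0.0, -0.001]
ft_force: [0.2, 0.1, -0.4]
gripper_width: 0.005
```

```bash
cat > plan.py <<'E'
from h import *
C=np.array([590.5,-52.3])
def P(th,s,rr=37):
    a=np.radians(th);u=np.array([np.cos(a),np.sin(a)]);t=np.array([-u[1],u[0]]);return C+rr*u-s*t
def plan(start,th0,way,dz):
    p=np.array(start[:2]);th=th0
    for (t,s),z in zip(way,dz):
        q=P(t,s);d=(q-p)/50;print([0,0,round((t-th)/8,3),round(d[0],3),round(d[1],3),z,0],end=' ')
        p=p+np.round(d,3)*50;th=t
    print('\nend',p,th)
E
python3 - <<'E'
from plan import *
w=[(35.4,18),(35.4,15),(35.4,12.5)]+[(35.4+5.5*i,12.5) for i in range(1,20)]
plan((634.2,-49.4),35.4,w,[-0.04]+[0]*30)
E
```

```text
[0, 0, 0.0, np.float64(-0.062), np.float64(0.077), -0.04, 0] [0, 0, 0.0, np.float64(-0.035), np.float64(0.049), 0, 0] [0, 0, 0.0, np.float64(-0.029), np.float64(0.041), 0, 0] [0, 0, 0.688, np.float64(-0.025), np.float64(0.071), 0, 0] [0, 0, 0.688, np.float64(-0.032), np.float64(0.067), 0, 0] [0, 0, 0.688, np.float64(-0.038), np.float64(0.065), 0, 0] [0, 0, 0.688, np.float64(-0.044), np.float64(0.061), 0, 0] [0, 0, 0.688, np.float64(-0.049), np.float64(0.056), 0, 0] [0, 0, 0.688, np.float64(-0.055), np.float64(0.051), 0, 0] [0, 0, 0.688, np.float64(-0.06), np.float64(0.046), 0, 0] [0, 0, 0.688, np.float64(-0.063), np.float64(0.039), 0, 0] [0, 0, 0.688, np.float64(-0.067), np.float64(0.034), 0, 0] [0, 0, 0.688, np.float64(-0.07), np.float64(0.027), 0, 0] [0, 0, 0.688, np.float64(-0.072), np.float64(0.02), 0, 0] [0, 0, 0.688, np.float64(-0.074), np.float64(0.013), 0, 0] [0, 0, 0.688, np.float64(-0.075), np.float64(0.006), 0, 0] [0, 0, 0.688, np.float64(-0.075), np.float64(-0.002), 0, 0] [0, 0, 0.688, np.float64(-0.074), np.float64(-0.008), 0, 0] [0, 0, 0.688, np.float64(-0.074), np.float64(-0.016), 0, 0] [0, 0, 0.688, np.float64(-0.071), np.float64(-0.022), 0, 0] [0, 0, 0.688, np.float64(-0.069), np.float64(-0.029), 0, 0] [0, 0, 0.688, np.float64(-0.066), np.float64(-0.036), 0, 0] 
end [570.25 -18.9 ] 139.9
```

Call:
move_arm:
  series: [0,0,0,-0.062,0.077,-0.04,0,0,0,0,-0.035,0.049,0,0,0,0,0,-0.029,0.041,0,0,0,0,0.688,-0.025,0.071,0,0,0,0,0.688,-0.032,0.067,0,0,0,0,0.688,-0.038,0.065,0,0,0,0,0.688,-0.044,0.061,0,0,0,0,0.688,-0.049,0.056,0,0]

```text
clock: 3.75
tool_pos: [618.9, -24.8, 250.6]
ee_rot: [-0.524, 0.852, -0.001, 0.0]
ft_force: [0.2, -0.2, -0.6]
gripper_width: 0.007
```

```bash
python3 - <<'E'
from h import *
p,d=grab_frame('side'); 
a=cv2.resize(p[180:330,270:470,::-1],(800,600),interpolation=cv2.INTER_CUBIC)
cv2.imwrite('pics/s2.png',np.clip(a*1.6,0,255).astype('uint8'))
E
```

```text
(no output)
```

View pics/s2.png

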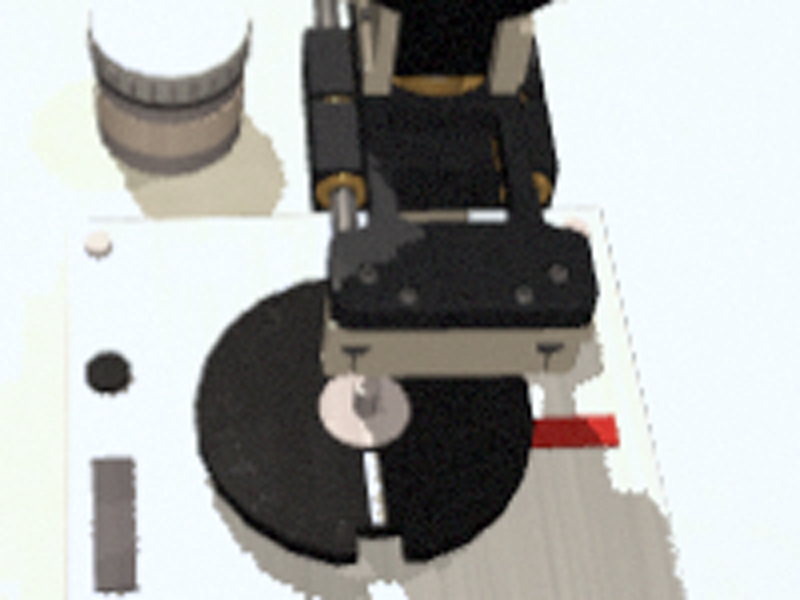

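The push works. In the side crop the white line has swung to (372,452)–(378,523), and the canister and plate haven't moved. I'll carry on round the arc.

Call:
move_arm:
  series: [0,0,0.688,-0.055,0.051,-0.02,0,0,0,0.688,-0.06,0.046,0,0,0,0,0.688,-0.063,0.039,0,0,0,0,0.688,-0.067,0.034,0,0,0,0,0.688,-0.07,0.027,0,0,0,0,0.688,-0.072,0.02,0,0,0,0,0.688,-0.074,0.013,0,0,0,0,0.688,-0.075,0.006,0,0,0,0,0.688,-0.075,-0.002,0,0,0,0,0.688,-0.074,-0.008,0,0]

```text
clock: 4.8
tool_pos: [584.7, -13.5, 249.8]
ee_rot: [0.858, -0.514, 0.001, -0.0]
ft_force: [0.6, 0.4, 0.3]
gripper_width: 0.006
```

Call:
move_arm:
  series: [0,0,0.688,-0.074,-0.016,0,0,0,0,0.688,-0.071,-0.022,0,0,0,0,0.688,-0.069,-0.029,0,0,0,0,0.688,-0.066,-0.036,0,0,0,0,0,0,0,0,0,0,0,0,0,0,0,0]

```text
clock: 5.4
tool_pos: [570.5, -18.8, 249.5]
ee_rot: [0.939, -0.343, 0.0, -0.0]
ft_force: [0.4, 0.8, 0.9]
gripper_width: 0.007
```

```bash
python3 - <<'E'
from h import *
p,d=grab_frame('side'); 
a=cv2.resize(p[205:325,290:450,::-1],(800,600),interpolation=cv2.INTER_CUBIC)
cv2.imwrite('pics/s3.png',np.clip(a*1.6,0,255).astype('uint8'))
E
```

```text
(no output)
```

View pics/s3.png

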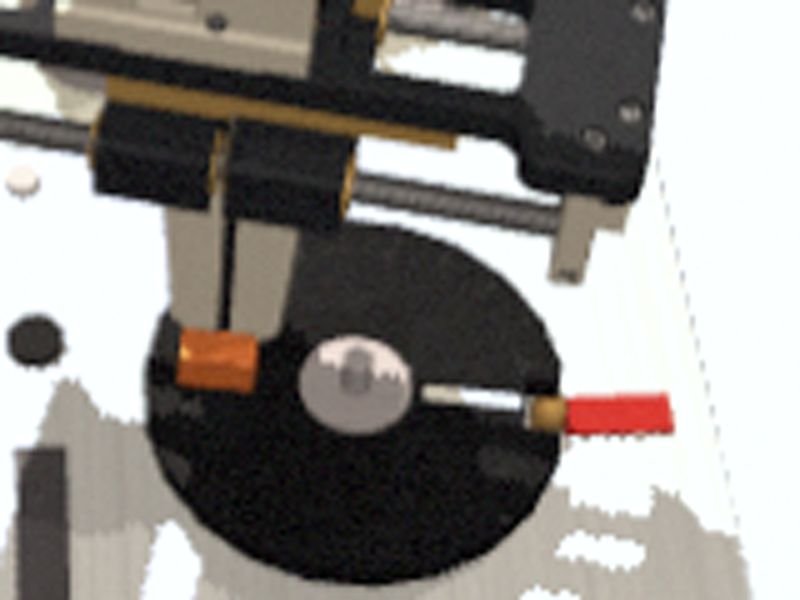

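The notch now lies almost on the brass pin at (548,413), further round than I reckoned. The white line runs (422,391)–(523,402). I'll compute the remaining angle.

```bash
python3 - <<'E'
from h import *
S=lambda u,z: at_z('side',(u[0]/5+290,u[1]/5+205),z)[:2]
C=S((356,384),59); print(C)
ang=lambda v:np.degrees(np.arctan2(v[1],v[0]))
print('line self',ang(S((523,402),59)-S((422,391),59)),'line end from C',ang(S((523,402),59)-C), 'start',ang(S((422,391),59)-C))
print('pin',ang(S((548,413),49)-C),np.hypot(*(S((548,413),49)-C)),'stripe self',ang(S((671,413),40)-S((567,415.5),40)),'stripe',ang(S((619,414.5),40)-C))
# predicted pixels: pin tip, notch target line at z=59, for plate angle -25.4
u=np.array([np.cos(np.radians(-25.4)),np.sin(np.radians(-25.4))])
for r_,z in((18,59),(44,59),(54,50.5),(63,40),(95,40)):
    a=proj('side',np.r_[C+r_*u,z]);print(r_,z,round((a[0]-290)*5,1),round((a[1]-205)*5,1))
L=(S((178,333),71)+S((256,337),71)+S((256,361),71)+S((180,357),71))/4
print('lug',L,ang(L-C),np.hypot(*(L-C)))
print('notch sides at pin R: look', [ (round((proj('side',np.r_[C+54*np.array([np.cos(np.radians(a)),np.sin(np.radians(a))]),59])[0]-290)*5),round((proj('side',np.r_[C+54*np.array([np.cos(np.radians(a)),np.sin(np.radians(a))]),59])[1]-205)*5)) for a in(-33.4,-25.4,-17.4)])
E
```

```text
[591.25567557 -51.45043022]
line self -35.01710675790551 line end from C -34.932957691954584 start -34.80460049705344
pin -30.40105305828363 52.39653290844385 stripe self -25.949263965505498 stripe -25.369188279677836
18 59 423.3 381.9
44 59 520.3 378.9
54 50.5 553.0 395.5
63 40 580.2 415.9
95 40 696.0 412.1
lug [559.96338039 -31.09914535] 146.9615989166166 37.32803950850332
notch sides at pin R: look [(560, 401), (557, 378), (551, 355)]
```

```bash
python3 - <<'E'
from plan import *
plan((570.25,-18.9),139.9,[(139.9+i*1.5,12.5) for i in range(1,7)],[0]*6)
E
```

```text
[0, 0, 0.188, np.float64(-0.017), np.float64(-0.011), 0, 0] [0, 0, 0.188, np.float64(-0.017), np.float64(-0.011), 0, 0] [0, 0, 0.188, np.float64(-0.017), np.float64(-0.012), 0, 0] [0, 0, 0.188, np.float64(-0.017), np.float64(-0.012), 0, 0] [0, 0, 0.188, np.float64(-0.016), np.float64(-0.013), 0, 0] [0, 0, 0.188, np.float64(-0.016), np.float64(-0.013), 0, 0] 
end [565.25 -22.5 ] 148.9
```

Call:
move_arm:
  series: [0,0,0.188,-0.017,-0.011,0,0,0,0,0.188,-0.017,-0.011,0,0,0,0,0.188,-0.017,-0.012,0,0,0,0,0.188,-0.017,-0.012,0,0,0,0,0.188,-0.016,-0.013,0,0,0,0,0.188,-0.016,-0.013,0,0,0,0,0,0,0,0,0,0,0,0,0,0,0,0]

```text
clock: 6.25
tool_pos: [565.5, -22.5, 249.2]
ee_rot: [0.964, -0.267, -0.0, 0.0]
ft_force: [0.5, 0.9, 0.9]
gripper_width: 0.003
```

```bash
python3 - <<'E'
from h import *
p,d=grab_frame('side'); 
a=cv2.resize(p[240:315,330:430,::-1],(800,600),interpolation=cv2.INTER_CUBIC)
cv2.imwrite('pics/s4.png',np.clip(a*1.6,0,255).astype('uint8'))
E
```

```text
(no output)
```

View pics/s4.png

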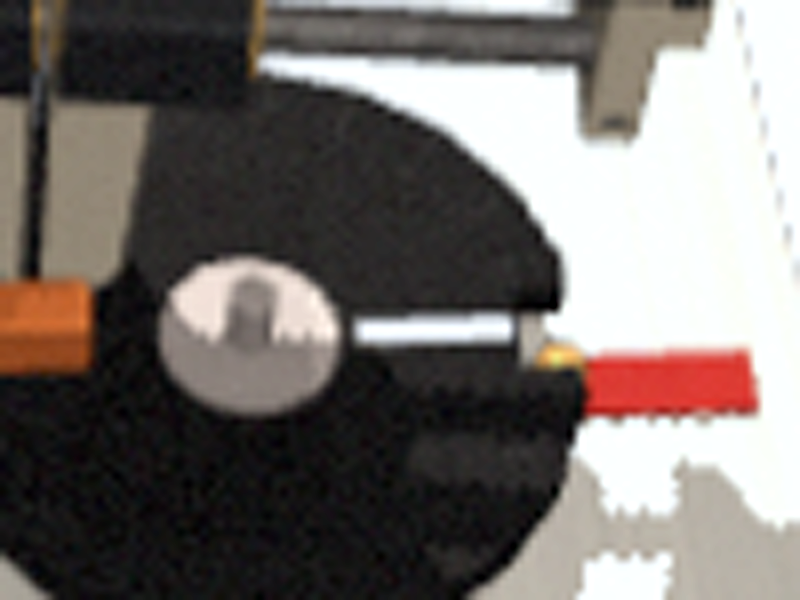

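Here the line runs (354,332)–(518,327), with the centre at (250,336). The pin head at (560,356) shows at the near side of the notch, as the oblique view would make it.

```bash
python3 - <<'E'
from h import *
S=lambda u,z: at_z('side',(u[0]/8+330,u[1]/8+240),z)[:2]
ang=lambda v:np.degrees(np.arctan2(v[1],v[0]))
C=S((250,336),59);print(C,ang(S((518,327),59)-S((354,332),59)),ang(S((518,327),59)-C),'stripe',ang(S((754,379),40)-S((586,383),40)),ang(S((670,381),40)-C))
p=lambda a,r_,z:tuple(np.round([(proj('side',np.r_[C+r_*np.array([np.cos(np.radians(a)),np.sin(np.radians(a))]),z])[i]-o)*8 for i,o in((0,330),(1,240))]))
print('pin tip px',p(-25.4,54,50.5),'target line',p(-25.4,18,59),p(-25.4,44,59))
E
```

```text
[591.15036692 -51.75551856] -25.428531485642402 -25.21049668669249 stripe -25.963178816878145 -24.771500996256048
pin tip px (np.float64(565.0), np.float64(354.0)) target line (np.float64(358.0), np.float64(333.0)) (np.float64(513.0), np.float64(328.0))
```

The line is at -25.3° and the pin at -25.4°, so they're aligned. I'll back the finger off the lug about 4 mm and come down to the disc top gently.

Call:
move_arm:
  series: [0,0,0,0.02,0.04,0,0,0,0,0,0.02,0.04,0,0,0,0,0,0,0,0,0,0,0,0,0,0,-0.03,0,0,0,0,0,0,-0.03,0,0,0,0,0,0,-0.02,0,0,0,0,0,0,-0.02,0,0,0,0,0,0,-0.02,0,0,0,0,0,0,0,0]

```text
clock: 7.2
tool_pos: [567.4, -18.4, 243.2]
ee_rot: [0.964, -0.267, -0.0, -0.0]
ft_force: [-1.0, 0.2, 1.9]
gripper_width: 0.003
```

Call:
move_arm:
  series: [0,0,0,0,0,-0.02,0,0,0,0,0,0,-0.02,0,0,0,0,0,0,0,0]

```text
clock: 7.5
tool_pos: [567.5, -18.4, 241.1]
ee_rot: [0.964, -0.267, -0.0, -0.0]
ft_force: [-1.4, 0.3, 1.9]
gripper_width: 0.006
```

Call:
move_arm:
  series: [0,0,0,0,0,-0.02,0,0,0,0,0,0,-0.02,0,0,0,0,0,0,0,0]

```text
clock: 7.8
tool_pos: [567.5, -18.4, 239.0]
ee_rot: [0.964, -0.267, -0.0, -0.0]
ft_force: [-0.9, 0.6, 1.6]
gripper_width: 0.005
```

Call:
move_arm:
  series: [0,0,0,0,0,-0.02,0,0,0,0,0,0,0,0]

```text
clock: 8.0
tool_pos: [567.5, -18.4, 238.3]
ee_rot: [0.964, -0.267, 0.0, -0.0]
ft_force: [-1.3, 2.0, 4.6]
gripper_width: 0.003
```

```bash
python3 - <<'E'
from h import *
p,d=grab_frame('side'); np.save('s5.npy',d)
a=cv2.resize(p[225:330,305:445,::-1],(800,600),interpolation=cv2.INTER_CUBIC)
cv2.imwrite('pics/s5.png',np.clip(a*1.6,0,255).astype('uint8'))
o=telemetry.get_obs();print(o['tool_pos'],o['ft_force'])
c=calibration('side');R=np.array(c['R']);t=np.array(c['t'])
for uv in((370,300),(350,300),(385,290),(340,310),(375,265)): print(uv,(R.T@(ray(c,uv)*d[uv[1],uv[0]]-t)).round(1))
E
```

```text
[567.53059192 -18.39312313 238.31942467] [-1.55485631  0.713075    2.8464096 ]
(370, 300) [589.3 -78.   52.8]
(350, 300) [565.6 -66.6  54.2]
(385, 290) [616.  -73.1  51.1]
(340, 310) [546.6 -73.7  54.2]
(375, 265) [625.4 -32.5  52. ]
```

View pics/s5.png

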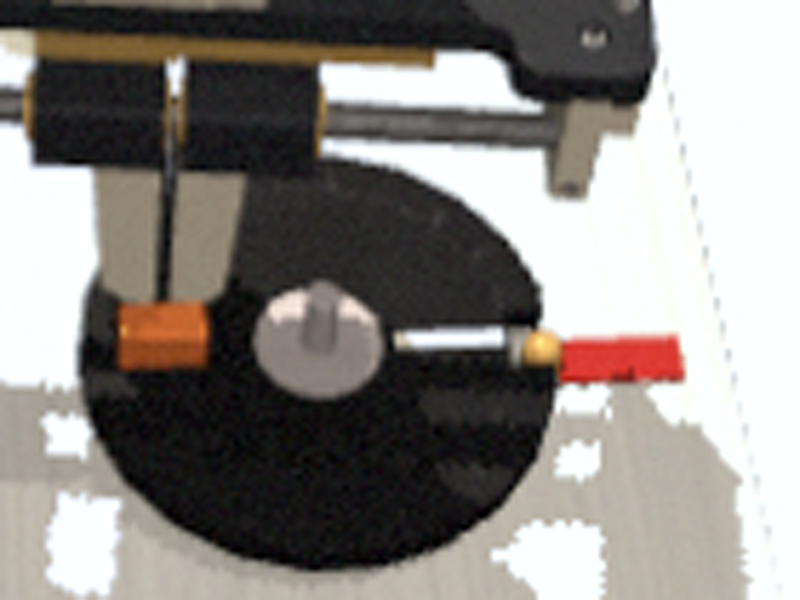

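The disc is down and the brass pin at (541,347) now stands in the notch. Its top reads about 52–54 mm by depth, with the tip at 52.3. I'll press on until the force rises clearly, which would confirm it's on its stop.

Call:
move_arm:
  series: [0,0,0,0,0,-0.01,0,0,0,0,0,0,0,0]

```text
clock: 8.25
tool_pos: [567.6, -18.3, 238.3]
ee_rot: [0.964, -0.267, 0.0, -0.0]
ft_force: [-1.8, 1.7, 7.2]
gripper_width: 0.005
```

Call:
move_arm:
  series: [0,0,0,0,0,-0.01,0,0,0,0,0,0,0,0]

```text
clock: 8.45
tool_pos: [567.6, -18.3, 238.2]
ee_rot: [0.964, -0.267, 0.0, -0.0]
ft_force: [-2.8, 2.1, 10.1]
gripper_width: 0.004
```

The height has stalled at 238.2, so the tip is at 52.2 while the force rises to 10 N. The disc is on its stop. I'll lift straight up and away, then check.

Call:
move_arm:
  series: [0,0,0,0,0,-0.01,0,0,0,0,0,0,0,0,0,0,0,0,0,0.1,0,0,0,0,0,0,0.3,0,0,0,0,0,0,0.6,0,0,0,0,0,0,0.8,0,0,0,0,0,0,0.8,0,0,0,0,0,0,0.5,0,0,0,0,0,0,0,0]

```text
clock: 9.35
tool_pos: [568.6, -18.8, 396.0]
ee_rot: [0.964, -0.267, 0.004, -0.0]
ft_force: [-0.0, 0.1, -0.4]
gripper_width: 0.009
```

```bash
python3 - <<'E'
from h import *
p,d=grab_frame('side')
a=cv2.resize(p[170:470,270:470,::-1],(400,600),interpolation=cv2.INTER_CUBIC)
b=cv2.resize(p[240:315,330:430,::-1],(400,300),interpolation=cv2.INTER_CUBIC)
a=np.hstack([a,np.vstack([b,np.zeros_like(b)])])
cv2.imwrite('pics/s6.png',np.clip(a*1.6,0,255).astype('uint8'))
o=telemetry.get_obs();print(o['clock'],o['tool_pos'],o['ft_force'])
c=calibration('side');R=np.array(c['R']);t=np.array(c['t'])
f=lambda uv:(R.T@(ray(c,uv)*d[uv[1],uv[0]]-t))
print('disc z',np.mean([f((u,v))[2] for u in range(345,385) for v in range(296,308)]),'plate z',np.mean([f((u,v))[2] for u in range(320,400) for v in range(335,345)]))
E
```

```text
9.4 [568.00503097 -18.69753432 393.46461245] [-0.62469041 -0.12549382  0.44424305]
disc z 52.19422532047677 plate z 41.543376157133444
```

View pics/s6.png

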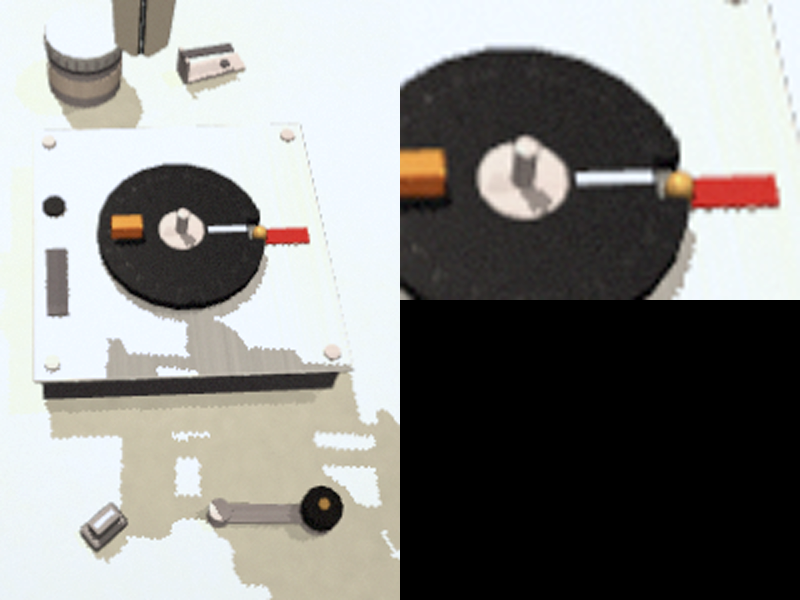

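The disc sits low, with the pin inside the notch at (678,185) in the inset. All four loose parts are where they started and the arm is clear, so I'm handing in.

```bash
python3 -c "
from h import *
print(r.job_done())"
```

```text
the job is handed in; nothing more can be done
None
```

The disc is home on its spindle with the notch over the drive pin, and the job was handed in about 9.4 s into the 51 s allowed. No verdict comes back, so this rests on my own checks.

I closed the gripper and used it as one blunt finger. It pushed one flank of the lug about 119° anticlockwise. I then backed off about 4 mm and pressed the disc down beside the lug.

- **Alignment:** just before pressing, the white line was at -25.3° and the pin's radius at -25.4°. The last picture shows the brass pin standing in the notch.
- **Depth:** the finger stalled with its tip 52.2 mm above the table while the force rose to about 10 N. That was the last reading before one further 0.5 mm press step and the lift. After release, the depth image put the disc's top at 52.2 mm, against 52 mm for fully home.
- **Loose parts:** all four look unmoved, judged by eye only. The arm was well clear at the end.

Two readings disagreed slightly:
- **Push:** the lug ran about 5° further ahead of the finger than I had reckoned. I corrected that from the picture.
- **Plate height:** the last depth image put the plate's top at 41.5 mm instead of 40. The disc height from that image may therefore be off by 1–2 mm, but the stall on the stop supports it.

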